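Park the reading magnifier upright in its stand at the coin fair

ROBOT

A 6-joint arm with a two-finger parallel gripper is mounted at the origin on the work surface. World frame = base frame: x ahead of the robot, y to its left, z up, the work surface at z = 0. Lengths are in mm, angles in degrees, forces in N, time in s.
With the tool pointing down it reaches from about 350 to 850 mm from the base axis. Payload 8.1 kg.
Tool frame: the origin (TCP) lies midway between the tips of the shut fingers; the grasp point (between the pads) lies 19 mm behind it; y points along the fingers, x is the direction in which the jaws open and shut, and the axes are right-handed (so a half turn about y gives the same grasp; the last joint's range is limited). The gripper opens to 85 mm and grips with 20 to 120 N. Pads are 22 mm wide; open, the fingers measure 114 mm over their backs; the gripper's body (76 mm by 85 mm) begins 54 mm behind the grasp point. The pads swing forward as they close: fully open they stand 13 mm farther back than shut.
Start: joints at [-72.731, 7.471, 85.268, -0, 87.261, -4.893], TCP at [226.356, -555.669, 231.292] pointing down, gripper open.
Joint ranges: [-169.43, 169.43], [-51.17, 129.36], [1.28, 143.12], [-76.62, 256.62], [0, 156.53], [-152.29, 152.29]. Speed limits (degrees/s): [136.94, 136.94, 159.86, 180, 180, 180].

INTERFACE

Orientations are given as [roll, pitch, yaw] about the fixed x, y, z axes, in that order (R = Rz(yaw) Ry(pitch) Rx(roll)).
In Python, from bench import r gives the robot as it stands.
- The arm moves only by the tool move_arm, never from a script. Its arguments are lists of equal length, an entry for each row: "linear": the shift along the tool's x, y, z normalised to -1 to 1, where 1 is 300 mm, a list of three; "twist": the turn, a rotation vector about the tool's x, y, z normalised to -1 to 1, where 1 is pi/2 rad, a list of three; "hand": the opening, from -1 (shut) to 1 (fully open). A call has 1 to 12 rows; each row is the pose to reach, as a shift and turn from the pose measured when the call began, along the tool's axes at that moment; what a row does not reach only later rows make up. A row lasts 1/12 s, in which the tool goes at most 41.7 mm and 7.16 degrees, less where a joint would pass 70% of its speed; a pose out of reach is approached as far as the arm can. A call with a number of a shift or a turn outside -1 to 1 is refused whole. A call with a gripper value outside its range is refused whole. The fingers move at their own pace and stop on an object; "force" is the grip in N (left out, the last holds). Time passes only in rows, so rows that repeat a pose let the fingers close. It gives the time, the measured TCP pose, the force and the opening at its end, in the units of the state.
- r.sense(): the state, without advancing time (a new reading comes with each control period).
- r.snapshot(name): name is "side" or "top"; returns a dict with "frame" (384x512x3 uint8, red, green, blue), "range_z" (384x512 float32, mm along the optical axis (not along the pixel's ray), 0 where there is no reading), "intrinsics" (3x3 intrinsics, pixels), "R" (3x3) and "t" (3): a world point X has camera coordinates R X + t. Camera axes: x right, y down, z forward; pixel columns grow to the right and rows downward; lengths in mm; the calibration is good to about 2 mm. A picture is of the moment at which its call begins.
- r.hand_in(): hands the job in, once; it reports no verdict.
The state is a dict: "time": time; "joint_pos": joint angles; "qd": joint speeds; "joint_efforts": joint torques, N m; "tool_pos": TCP position; "tcp_rot": TCP orientation; "ft_force": force on the tool from outside, world axes, zero at the start; "wrist_torque": the same for the moment, N m; "finger_gap": finger opening in mm.
Only numpy, scipy, OpenCV 4.12 (cv2) and the standard library are available. Lean on these libraries where they do the work, as an engineer would, in place of code of your own. Each camera call takes 0.05 s, during which the arm holds its last target. There are 200 camera calls.

TASK

Put the rectangular reading magnifier away: pick it up by the small ball knob at the end of its handle, lift it clear, and ease your grip so that it swings down and hangs upright with the lens lowest, then grip it firmly again. Lower it lens-first into the slot of the wooden stand until it rests on the slot's floor, only then let go, and leave it standing there. Leave the round magnifier where it lies.

Things in the scene. Friction and masses are not known exactly. Their poses are not given: they have to be found in the camera images.
- reader: the RECTANGULAR magnifier, brass and glass, about 0.32 kg, flat on a fixed 18 mm thick grey pad, its handle overhanging: lens frame 50 (x) x 70 (y) x 16 mm thick (z), 9 mm round handle. Origin: centre of the frame's underside; +x runs from lens to handle end; centre of mass near x = +15 mm. At the handle's end a ball knob, 16 mm in diameter, centre at x = +102, y = 0, z = +8 mm
- reader_foot (a point): middle of the lens frame's outer edge, 127 mm from the ball's centre; lowest when it hangs. Pinched across the ball along y at 80 N or more it stays near level; at 15 to 30 N it swings to hang and may slip down up to 10 mm; near 5 N it drops. Contacts yield: the opening read about 10 mm at 100 N, 12.5 at 47 N, 13.4 at 26 N, 14 at 14 N (other grippers differ)
- rack: fixed wooden stand, 76 mm (x) x 120 mm (y) x 72 mm tall, with one slot from above: 24 mm (x) x 88 mm (y), its floor 10 mm above the table; from 45 mm height up to the rim the two long sides flare out, to 64 mm (x) at the mouth, and guide the lens in. Origin: centre of its underside; z up; the slot's long direction is y
- loupe: the ROUND magnifier, brass and glass, 60 mm lens, with a like handle and ball knob; lies flat on a like pad beside the rectangular one, on either side; to be left alone. Origin: centre of the underside of the lens, +x towards its knob
There are look-alikes about, which are no part of the job. Leave any red or turquoise look-alike of the rack alone.

How it is judged (in metres and radians):
On the way, in this order (a step that is already met when the one before it is completed fails the run):
1. the rectangular magnifier hangs upright in the grip, lens lowest (within 15 degrees), its lower edge at least 30 mm above the table (angle between reader's own x axis and vertical below 0.262 rad and height (world z) of reader_foot above 0.03 m and contact force between the fingers and reader above 2 N), for 0.2 s.
2. it is lowered into the slot, still held, its lower edge within 15 mm of the slot's floor (z of reader_foot in the frame of rack below 0.025 m and horizontal distance between reader_foot and rack below 0.015 m and contact force between the fingers and reader above 2 N), for 0.1 s.
At the end, for the whole second after the job is handed in: the rectangular magnifier stands in the stand's slot, lens down and handle up (within 17 degrees of upright), its lower edge on the slot's floor (within 8 mm) and within 15 mm of the slot's middle, released and at rest; the round magnifier has not been moved (over 30 mm) (angle between reader's own x axis and vertical below 0.3 rad and z of reader_foot in the frame of rack below 0.018 m and horizontal distance between reader_foot and rack below 0.015 m and linear speed of reader below 0.03 m/s and contact force between the fingers and reader below 0.1 N); the robot touches nothing.
It fails at once if the round magnifier is moved by more than 30 mm (distance of loupe from where it was at the start of the episode above 0.03 m).
It also fails if it takes over 48 s, if anything falls off the work surface, if the arm or the gripper's body presses on something with over 40 N, if the wrist force passes 120 N, or if a joint passes its speed limit or range.

## Working session

There is one attempt and no reset: what is moved stays moved. The work goes in short steps, Python scripts to look and compute and a tool call to move; the robot and the scene stay as the last step left them, time stands still between calls to the robot, and variables do not carry over. Pictures are saved under pics/ and viewed, on a budget of 10 in all, crops included, one or two more only if the job needs it, and the job is handed in when it is done.

Besides the shell and the picture viewer there is one more tool, called after "Call:" by a JSON object that holds its "op" and its "data", one argument or row to a line. move_arm: Moves the arm, as the interface text tells. Scaled input: -1 to 1 covers 300 mm each way for a shift and pi/2 rad each way for a turn. Its arguments: {"type":"object","properties":{"linear":{"type":"array","items":{"type":"array","items":{"type":"number","minimum":-1,"maximum":1}}},"twist":{"type":"array","items":{"type":"array","items":{"type":"number","minimum":-1,"maximum":1}}},"hand":{"type":"array","items":{"type":"number"}},"force":{"type":"number"}},"required":["linear","twist","hand"]}

```bash
mkdir -p pics; ls
python3 - <<'E'
from bench import r
import cv2,numpy as np
print(r.sense())
ims=[]
for n in("top","side"):
    s=r.snapshot(n); np.savez(f'{n}0.npz',**s)
    cv2.imwrite(f'pics/{n}0.png',cv2.resize(s['frame'][:,:,::-1],(800,600),interpolation=cv2.INTER_CUBIC))
    print(n,s['intrinsics'],s['R'],s['t'],-s['R'].T@s['t'])
E
```

```text
pics
{'time': 0.0, 'joint_pos': array([-7.27308097e+01,  7.51602315e+00,  8.53308185e+01,  1.46352277e-04,
        8.72620546e+01, -4.89392451e+00]), 'qd': array([ 0.018969  ,  0.03832726,  0.00794486,  0.05404117,  0.03327755,
       -0.00057892]), 'joint_efforts': array([-1.41755936e-03, -5.69393528e+01, -5.00554347e+01, -2.27512505e-04,
        1.48650329e-02,  3.48038918e-05]), 'tool_pos': array([ 226.19146866, -555.12080988,  230.22015173]), 'tcp_rot': array([-89.99056427,   0.10848676, -67.83688343]), 'ft_force': array([ 0.23508029,  0.21390198, -0.06502035]), 'wrist_torque': array([0.01544555, 0.02483089, 0.00322563]), 'finger_gap': 85.31164577106705}
top [[360.77222788   0.         262.62028731]
 [  0.         360.77222788 184.18632551]
 [  0.           0.           1.        ]] [[ 2.37870091e-02 -9.99715255e-01  1.89395787e-03]
 [-9.97100075e-01 -2.38616877e-02 -7.22638262e-02]
 [ 7.22884425e-02 -1.69525241e-04 -9.97383754e-01]] [-25.8785543  495.08581314 967.33270238] [ 424.33870032  -13.89361514 1000.62772993]
side [[449.51970442   0.         261.56036976]
 [  0.         449.51970442 196.94798826]
 [  0.           0.           1.        ]] [[-0.99355456 -0.11328628  0.00394353]
 [-0.08778897  0.74699524 -0.65900775]
 [ 0.07171074 -0.65510635 -0.75212581]] [ 459.66767903   77.75090317 1006.92056622] [391.32357025 653.63454953 806.7566819 ]
```

View pics/top0.png

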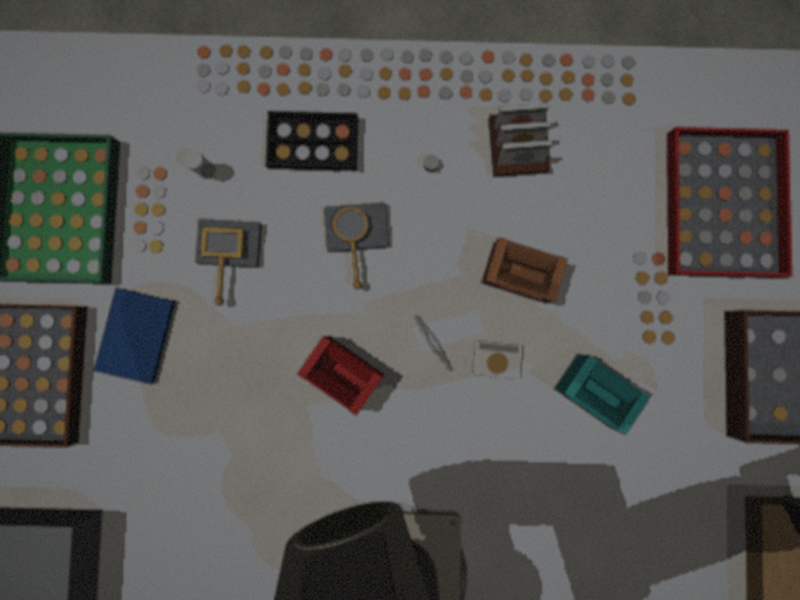

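View pics/side0.png

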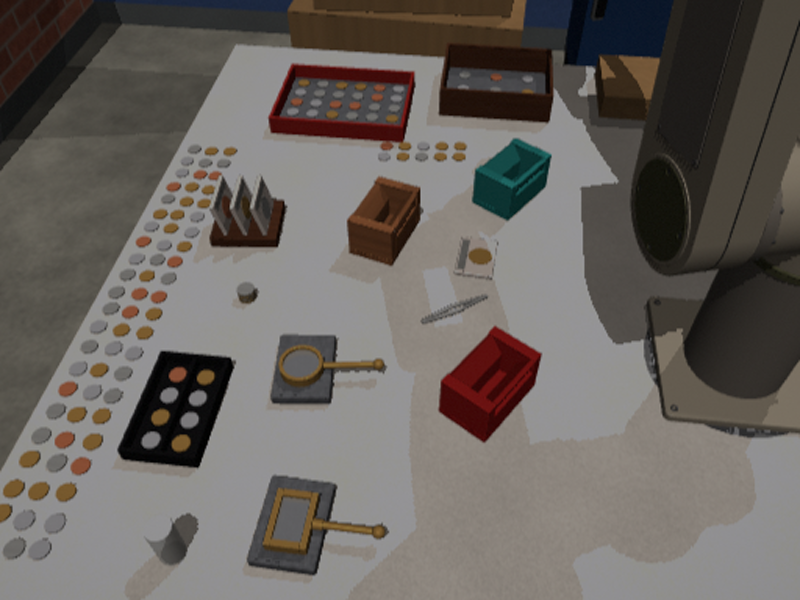

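Top view (800×600 px): the candidates are the rectangular magnifier at (221,245) with its knob at (219,300), and the round one at (350,225) with its knob at (358,285). The first is the reader. For the rack, brown is at (525,270), red at (343,375) and turquoise at (603,393). The brown wooden one fits. Next I'll measure and crop to confirm.

```bash
cat > h.py <<'E'
import numpy as np,cv2
def load(n): return dict(np.load(f'{n}.npz'))
def cast(s,uv,z):
    uv=np.atleast_2d(uv); K=np.linalg.inv(s['intrinsics'])
    d=(s['R'].T@K@np.c_[uv,np.ones(len(uv))].T).T; c=-s['R'].T@s['t']
    return c+d*((z-c[2])/d[:,2])[:,None]
def cloud(s):
    v,u=np.mgrid[:384,:512]; z=s['range_z']
    p=np.linalg.inv(s['intrinsics'])@np.stack([u.ravel(),v.ravel(),np.ones(u.size)])*z.ravel()
    X=(s['R'].T@(p-s['t'][:,None])).T.reshape(384,512,3); X[z==0]=np.nan
    return X
def proj(s,X):
    c=s['R']@np.asarray(X,float)+s['t']; p=s['intrinsics']@c; return p[:2]/p[2]
E
python3 - <<'E'
from h import *
for n,br,rr in(("top0",(120,140,175,200),(300,145,370,200)),("side0",(155,300,255,370),(215,105,275,175))):
    s=load(n); X=cloud(s); hsv=cv2.cvtColor(s['frame'],cv2.COLOR_RGB2HSV)
    u0,v0,u1,v1=br
    m=np.zeros((384,512),np.uint8); m[v0:v1,u0:u1]=cv2.inRange(hsv,(12,110,60),(32,255,255))[v0:v1,u0:u1]
    pv,pu=np.nonzero(m); uv=np.c_[pu,pv]
    W=cast(s,uv,28); print(n,len(uv))
    # ball: extreme along -x
    o=np.argsort(W[:,0]); print('lowest x',W[o[:12]].round(0)[:,:2].tolist())
    far=W[:,0]; lens=W[W[:,0]>W[:,0].min()+75]; rect=cv2.minAreaRect(lens[:,:2].astype(np.float32)); print('lens rect',rect)
    h=W[(W[:,0]>W[:,0].min()+20)&(W[:,0]<W[:,0].min()+60)]
    f=cv2.fitLine(h[:,:2].astype(np.float32),cv2.DIST_L2,0,.01,.01).ravel(); print('handle line',f,np.degrees(np.arctan2(f[1],f[0])))
    u0,v0,u1,v1=rr
    P=X[v0:v1,u0:u1].reshape(-1,3); C=hsv[v0:v1,u0:u1].reshape(-1,3)
    k=(abs(P[:,2]-72)<5); print('rim',k.sum(),np.nanmedian(P[k],0),cv2.minAreaRect(P[k][:,:2].astype(np.float32)), 'maxz',np.nanmax(P[:,2]))
    a=s['frame'][...,::-1]
    x=[cv2.resize(a[q[1]-5:q[3]+5,q[0]-5:q[2]+5],(390,390),interpolation=cv2.INTER_CUBIC) for q in(br,rr)]
    cv2.imwrite(f'pics/crop_{n}.png',np.hstack(x))
a=np.vstack([cv2.resize(cv2.imread(f'pics/crop_{n}.png'),(600,300)) for n in('top0','side0')]); cv2.imwrite('pics/crop.png',cv2.convertScaleAbs(a,alpha=1.7))
E
```

```text
top0 269
lowest x [[460.0, 316.0], [463.0, 321.0], [463.0, 319.0], [463.0, 316.0], [463.0, 313.0], [466.0, 321.0], [466.0, 319.0], [466.0, 316.0], [466.0, 313.0], [468.0, 319.0], [468.0, 316.0], [469.0, 313.0]]
lens rect ((563.7933349609375, 315.6719055175781), (54.786865234375, 70.97966766357422), 1.3825297355651855)
handle line [9.9994326e-01 1.0651580e-02 4.9829370e+02 3.1600754e+02] 0.6103021
rim 588 [ 528.90812106 -206.21265563   70.75038009] ((527.6060180664062, -205.4605255126953), (120.45072174072266, 76.05542755126953), 73.4073715209961) maxz 75.8072350006731
side0 807
lowest x [[456.0, 323.0], [456.0, 321.0], [456.0, 319.0], [457.0, 317.0], [457.0, 315.0], [457.0, 325.0], [458.0, 323.0], [458.0, 321.0], [458.0, 319.0], [458.0, 317.0], [459.0, 316.0], [459.0, 314.0]]
lens rect ((560.8934936523438, 317.67010498046875), (75.57759094238281, 59.5002555847168), 89.00563049316406)
handle line [ 9.9970889e-01 -2.4127901e-02  4.9606610e+02  3.1880124e+02] -1.382561
rim 509 [ 527.28286634 -197.89547187   71.72637636] ((526.77880859375, -203.15548706054688), (125.13932800292969, 77.50028228759766), 74.1717758178711) maxz 76.45591686125621
```

View pics/crop.png

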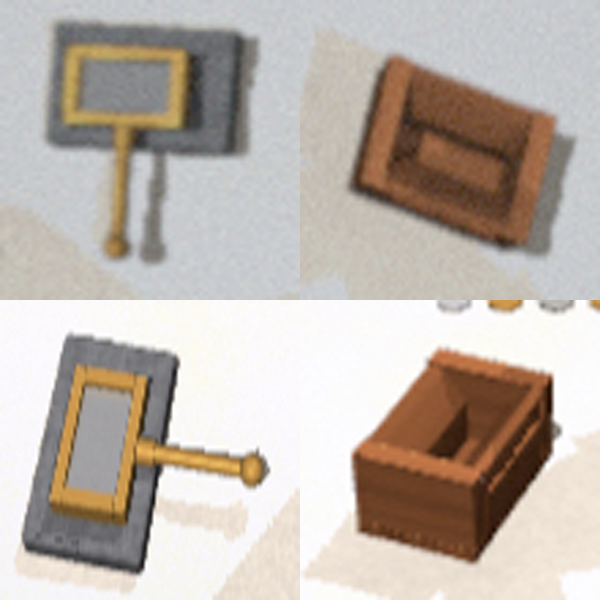

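The crop confirms the rectangular brass reader (knob at crop (116,247) top and (254,470) side) and the brown wooden stand, with a plain slot. The stand is centred near (527,-204.5) with its long axis at about 73.5°. Next: the ball position and the move helper.

```bash
cat >> h.py <<'E'
from scipy.spatial.transform import Rotation as Ro
def go(pos,yaw,st):
    R=Ro.from_euler('xyz',st['tcp_rot'],degrees=True)
    T=Ro.from_euler('xyz',[-90,0,yaw],degrees=True)
    l=R.inv().apply(np.array(pos)-st['tool_pos'])/300; t=(R.inv()*T).as_rotvec()/(np.pi/2)
    print('lin',l.round(4).tolist(),'twist',t.round(4).tolist())
E
python3 - <<'E'
from h import *
from bench import r
for n,uv in(('top0',(140.1,192.6)),('side0',(243.1,340.3))):
    s=load(n); print(cast(s,uv,26).round(1))
    X=cloud(s); u,v=map(int,uv); print(X[v-1:v+3,u-1:u+3].reshape(-1,3).round(0).tolist())
s=load('top0');S=load('side0')
P=lambda s:s['intrinsics']@np.c_[s['R'],s['t']]
q=cv2.triangulatePoints(P(s),P(S),np.array([140.1,192.6]),np.array([243.1,340.3])).ravel(); print('tri',q[:3]/q[3])
go([430,-330,230],-80,r.sense())
E
```

```text
[[464.3 316.4  26. ]]
[[468.0, 317.0, 34.0], [468.0, 315.0, 32.0], [468.0, 312.0, 32.0], [469.0, 310.0, 29.0], [466.0, 317.0, 33.0], [466.0, 315.0, 33.0], [466.0, 312.0, 32.0], [466.0, 311.0, 28.0], [463.0, 317.0, 34.0], [463.0, 315.0, 31.0], [463.0, 311.0, 34.0], [463.0, 311.0, 27.0], [460.0, 317.0, 32.0], [460.0, 315.0, 31.0], [460.0, 313.0, 29.0], [460.0, 310.0, 29.0]]
[[459.9 319.2  26. ]]
[[461.0, 321.0, 34.0], [460.0, 320.0, 33.0], [458.0, 319.0, 32.0], [456.0, 319.0, 32.0], [461.0, 323.0, 35.0], [459.0, 323.0, 35.0], [458.0, 322.0, 33.0], [456.0, 321.0, 31.0], [461.0, 323.0, 32.0], [459.0, 323.0, 31.0], [458.0, 323.0, 32.0], [456.0, 321.0, 28.0], [461.0, 325.0, 32.0], [459.0, 325.0, 32.0], [458.0, 324.0, 29.0], [456.0, 321.0, 25.0]]
tri [461.8919504  317.54361268  21.96679655]
lin [-0.4389, 0.002, 0.9123] twist [0.0, 0.1351, -0.0011]
```

Call:
{"op": "move_arm", "data": {
  "linear": [
    [-0.44,0,0.91],
    [-0.44,0,0.91],
    [-0.44,0,0.91],
    [-0.44,0,0.91],
    [-0.44,0,0.91],
    [-0.44,0,0.91],
    [-0.44,0,0.91],
    [-0.44,0,0.91],
    [-0.44,0,0.91]
  ],
  "twist": [
    [0,0.135,0],
    [0,0.135,0],
    [0,0.135,0],
    [0,0.135,0],
    [0,0.135,0],
    [0,0.135,0],
    [0,0.135,0],
    [0,0.135,0],
    [0,0.135,0]
  ],
  "hand": [1,1,1,1,1,1,1,1,1]
}}

```text
time: 0.85
tool_pos: [431.1, -327.1, 230.2]
tcp_rot: [-90.0, 0.2, -79.7]
ft_force: [-0.8, -0.5, -0.5]
finger_gap: 85.6
```

```bash
python3 -c "
from h import *
from bench import r
s=r.sense();print(s['joint_pos'].round(1))
go([490,-40,220],-90,s)"
```

```text
[-42.7  -1.5  94.7   0.1  87.   37. ]
lin [-0.9065, 0.0365, 0.3637] twist [0.0002, 0.1141, -0.0018]
```

Call:
{"op": "move_arm", "data": {
  "linear": [
    [-0.91,0.035,0.36],
    [-0.91,0.035,0.36],
    [-0.91,0.035,0.36],
    [-0.91,0.035,0.36],
    [-0.91,0.035,0.36],
    [-0.91,0.035,0.36],
    [-0.91,0.035,0.36],
    [-0.91,0.035,0.36],
    [-0.91,0.035,0.36]
  ],
  "twist": [
    [0,0.114,0],
    [0,0.114,0],
    [0,0.114,0],
    [0,0.114,0],
    [0,0.114,0],
    [0,0.114,0],
    [0,0.114,0],
    [0,0.114,0],
    [0,0.114,0]
  ],
  "hand": [1,1,1,1,1,1,1,1,1]
}}

```text
time: 1.6
tool_pos: [488.6, -37.7, 220.1]
tcp_rot: [-90.1, 0.2, -89.8]
ft_force: [-0.0, 0.3, -1.0]
finger_gap: 85.6
```

Call:
{"op": "move_arm", "data": {
  "linear": [
    [-0.97,0.2,-0.08],
    [-0.97,0.2,-0.08],
    [-0.97,0.2,-0.08],
    [-0.97,0.2,-0.08],
    [-0.97,0.2,-0.08],
    [-0.97,0.2,-0.08],
    [-0.97,0.2,-0.08],
    [-0.97,0.2,-0.08],
    [-0.97,0.2,-0.08]
  ],
  "twist": [
    [0,0,0],
    [0,0,0],
    [0,0,0],
    [0,0,0],
    [0,0,0],
    [0,0,0],
    [0,0,0],
    [0,0,0],
    [0,0,0]
  ],
  "hand": [1,1,1,1,1,1,1,1,1]
}}

```text
time: 2.35
tool_pos: [463.3, 253.6, 159.7]
tcp_rot: [-90.2, 0.1, -89.7]
ft_force: [0.2, -0.6, -0.3]
finger_gap: 85.5
```

```bash
python3 -c "
from h import *
from bench import r
s=r.sense();print(s['joint_pos'].round(1))
go([462,318,110],-90,s)"
```

```text
[ 23.   -1.  101.6   0.2  79.5 112.7]
lin [-0.2144, 0.166, -0.0025] twist [0.0019, 0.0037, -0.0011]
```

Call:
{"op": "move_arm", "data": {
  "linear": [
    [-0.215,0.166,0],
    [-0.215,0.166,0],
    [-0.215,0.166,0],
    [-0.215,0.166,0],
    [-0.215,0.166,0]
  ],
  "twist": [
    [0,0.004,0],
    [0,0.004,0],
    [0,0.004,0],
    [0,0.004,0],
    [0,0.004,0]
  ],
  "hand": [0.1,0.1,0.1,0.1,0.1],
  "force": 100
}}

```text
time: 2.77
tool_pos: [464.0, 316.0, 110.4]
tcp_rot: [-90.2, 0.0, -90.1]
ft_force: [-0.7, -0.6, -0.1]
finger_gap: 47.2
```

```bash
python3 -c "
from h import *
from bench import r
st=r.sense();print(st['joint_pos'].round(1),st['finger_gap'],st['tool_pos'])
s=r.snapshot('side');np.savez('side1.npz',**s)
p=proj(s,st['tool_pos']);print(p, proj(s,[462,318,26]))
u,v=map(int,p)
a=s['frame'][240:384,130:322,::-1];cv2.imwrite('pics/s1.png',cv2.convertScaleAbs(cv2.resize(a,(768,576),interpolation=2),alpha=1.5))
go([462,318,8],-90,st)"
```

```text
[2.90e+01 6.80e+00 9.89e+01 1.00e-01 7.44e+01 1.19e+02] 47.211552548855174 [464.02065106 316.04553253 110.39264941]
[239.54924285 317.0099007 ] [242.03528717 339.52555239]
lin [-0.0063, 0.3413, -0.0058] twist [0.0017, -0.0012, -0.0004]
```

View pics/s1.png

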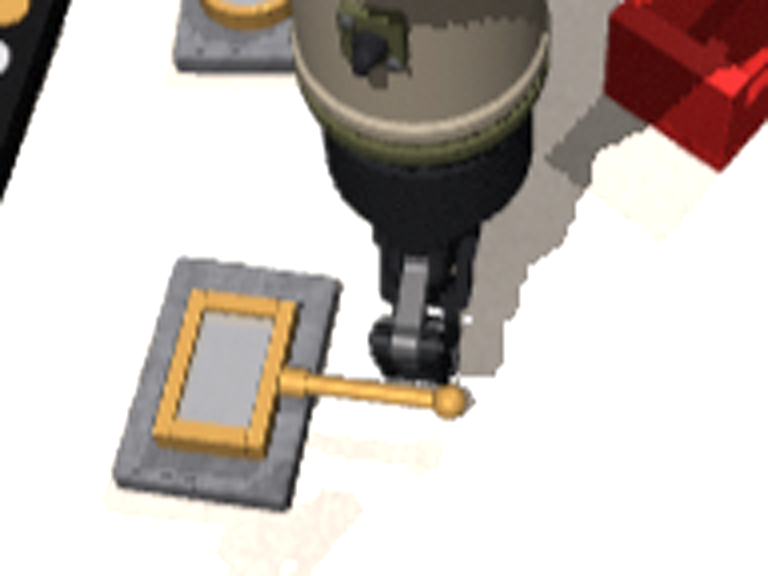

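The close view shows the fingers above the knob. The knob is at crop (451,400), 0.9 px from my estimate. Descending.

Call:
{"op": "move_arm", "data": {
  "linear": [
    [-0.006,0.12,-0.008],
    [-0.006,0.24,-0.008],
    [-0.006,0.3,-0.008],
    [-0.006,0.34,-0.008],
    [-0.006,0.34,-0.008],
    [-0.006,0.34,-0.008]
  ],
  "twist": [
    [0,0,0],
    [0,0,0],
    [0,0,0],
    [0,0,0],
    [0,0,0],
    [0,0,0]
  ],
  "hand": [0.1,0.1,0.1,0.1,0.1,0.1]
}}

```text
time: 3.32
tool_pos: [463.1, 317.8, 10.6]
tcp_rot: [-90.0, 0.1, -90.2]
ft_force: [0.2, 0.9, 0.1]
finger_gap: 47.3
```

Call:
{"op": "move_arm", "data": {
  "linear": [
    [0,0,0],
    [0,0,0],
    [0,0,0],
    [0,0,0],
    [0,0,0],
    [0,0,0],
    [0,0,0],
    [0,0,0]
  ],
  "twist": [
    [0,0,0],
    [0,0,0],
    [0,0,0],
    [0,0,0],
    [0,0,0],
    [0,0,0],
    [0,0,0],
    [0,0,0]
  ],
  "hand": [-1,-1,-1,-1,-1,-1,-1,-1],
  "force": 100
}}

```text
time: 3.98
tool_pos: [463.5, 318.1, 11.0]
tcp_rot: [-89.9, 0.2, -90.2]
ft_force: [4.1, 1.4, 1.2]
finger_gap: 10.6
```

Call:
{"op": "move_arm", "data": {
  "linear": [
    [0,-0.03,0],
    [0,-0.09,0],
    [0,-0.17,0],
    [0,-0.26,0],
    [0,-0.36,0],
    [0,-0.46,0],
    [0,-0.56,0],
    [0,-0.66,0],
    [0,-0.74,0],
    [0,-0.79,0],
    [0,-0.8,0],
    [0,-0.8,0]
  ],
  "twist": [
    [0,0,0],
    [0,0,0],
    [0,0,0],
    [0,0,0],
    [0,0,0],
    [0,0,0],
    [0,0,0],
    [0,0,0],
    [0,0,0],
    [0,0,0],
    [0,0,0],
    [0,0,0]
  ],
  "hand": [-1,-1,-1,-1,-1,-1,-1,-1,-1,-1,-1,-1],
  "force": 100
}}

```text
time: 4.98
tool_pos: [462.9, 317.4, 251.3]
tcp_rot: [-90.0, 0.2, -90.2]
ft_force: [0.1, -1.0, -4.2]
finger_gap: 10.3
```

```bash
cat > look.py <<'E'
import sys
from h import *
from bench import r
st=r.sense();print(st['tool_pos'].round(1),st['tcp_rot'].round(1),st['finger_gap'].round(2),st['ft_force'].round(1),st['wrist_torque'].round(2))
s=r.snapshot('side');np.savez(f'{sys.argv[1]}.npz',**s)
p=proj(s,st['tool_pos']);print(p)
u,v=map(int,p);u=min(max(u,80),432);v=min(max(v,60),324)
a=s['frame'][v-60:v+60,u-80:u+80,::-1];cv2.imwrite(f'pics/{sys.argv[1]}.png',cv2.convertScaleAbs(cv2.resize(a,(720,540),interpolation=2),alpha=1.5))
print('crop origin',u-80,v-60,'x4.5')
E
python3 look.py s2
```

```text
Traceback (most recent call last):
  File "look.py", line 4, in <module>
    st=r.sense();print(st['tool_pos'].round(1),st['tcp_rot'].round(1),st['finger_gap'].round(2),st['ft_force'].round(1),st['wrist_torque'].round(2))
                                                                      ^^^^^^^^^^^^^^^^^^^^^^
AttributeError: 'float' object has no attribute 'round'
```

```bash
sed -i "s/st\['finger_gap'\].round(2)/round(st['finger_gap'],2)/" look.py
```

Call:
{"op": "move_arm", "data": {
  "linear": [
    [0,0,0],
    [0,0,0],
    [0,0,0],
    [0,0,0],
    [0,0,0],
    [0,0,0],
    [0,0,0],
    [0,0,0]
  ],
  "twist": [
    [0,0,0],
    [0,0,0],
    [0,0,0],
    [0,0,0],
    [0,0,0],
    [0,0,0],
    [0,0,0],
    [0,0,0]
  ],
  "hand": [-1,-1,-1,-1,-1,-1,-1,-1],
  "force": 26
}}

```text
time: 5.65
tool_pos: [462.9, 317.4, 251.3]
tcp_rot: [-90.0, 0.2, -90.2]
ft_force: [-0.2, 0.2, -3.8]
finger_gap: 10.3
```

```bash
python3 look.py s2
```

```text
[462.9 317.4 251.3] [-90.    0.2 -90.2] 10.31 [-0.2  0.2 -3.8] [0.04 0.36 0.  ]
[236.95776443 272.87164205]
crop origin 156 212 x4.5
```

View pics/s2.png

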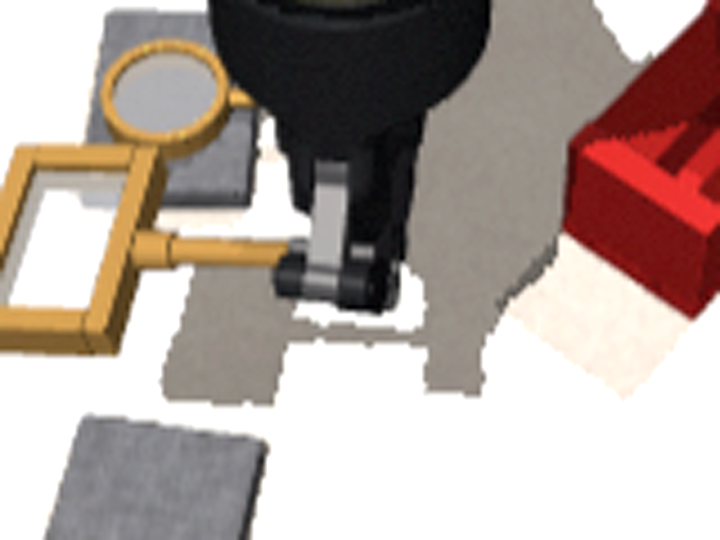

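The reader is held level (lens frame at crop (75,250)). Lowering the force alone didn't ease the fingers, as the gap is still 10.3 mm. I'll ease by opening in small steps.

Call:
{"op": "move_arm", "data": {
  "linear": [
    [0,0,0],
    [0,0,0],
    [0,0,0]
  ],
  "twist": [
    [0,0,0],
    [0,0,0],
    [0,0,0]
  ],
  "hand": [-0.71,-0.71,-0.71],
  "force": 26
}}

```text
time: 5.95
tool_pos: [463.2, 317.5, 251.6]
tcp_rot: [-89.9, 0.2, -90.2]
ft_force: [0.5, 0.3, -5.4]
finger_gap: 12.8
```

```bash
python3 -c "
from bench import r
s=r.sense();print(s['finger_gap'],s['ft_force'],s['wrist_torque'])"
```

```text
12.754462425626441 [ 0.52499161  0.26080724 -5.4069004 ] [-0.09678514  0.09964554  0.01955809]
```

Call:
{"op": "move_arm", "data": {
  "linear": [
    [0,0,0],
    [0,0,0],
    [0,0,0],
    [0,0,0],
    [0,0,0],
    [0,0,0]
  ],
  "twist": [
    [0,0,0],
    [0,0,0],
    [0,0,0],
    [0,0,0],
    [0,0,0],
    [0,0,0]
  ],
  "hand": [-0.71,-0.71,-0.71,-0.71,-0.71,-0.71]
}}

```text
time: 6.45
tool_pos: [463.2, 317.5, 251.6]
tcp_rot: [-89.9, 0.2, -90.2]
ft_force: [-0.6, 0.6, -3.9]
finger_gap: 12.7
```

```bash
python3 look.py s3
```

```text
[463.2 317.5 251.6] [-89.9   0.2 -90.2] 12.72 [-0.6  0.6 -3.9] [-0.02  0.05 -0.02]
[236.73538774 272.73849114]
crop origin 156 212 x4.5
```

View pics/s3.png

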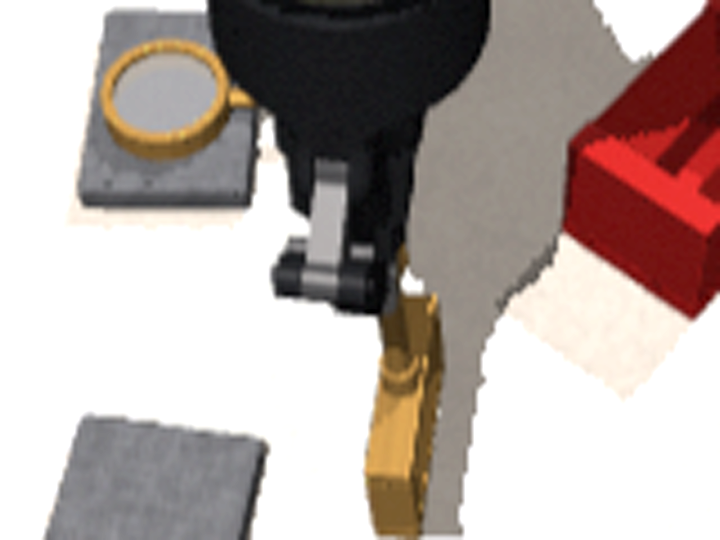

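```bash
cat > tilt.py <<'E'
import sys
from h import *
from bench import r
n=sys.argv[1]
if len(sys.argv)>2: np.savez(f'{n}.npz',**r.snapshot('side'))
st=r.sense();print(st['tool_pos'].round(1),round(st['finger_gap'],2),st['ft_force'].round(1),st['wrist_torque'].round(2))
s=load(n);X=cloud(s);h=cv2.cvtColor(s['frame'],cv2.COLOR_RGB2HSV)
m=cv2.inRange(h,(12,100,50),(32,255,255))>0
t=st['tool_pos']
d=np.hypot(X[...,0]-t[0],X[...,1]-t[1])
P=X[m&(d<90)&(X[...,2]<t[2]+20)&(X[...,2]>20)]
print(len(P))
for z in np.arange(int(t[2])-150,t[2]+20,15):
    q=P[abs(P[:,2]-z)<7.5]
    if len(q):print(int(z),len(q),'x',np.percentile(q[:,0],[5,50,95]).round(0),'y',np.percentile(q[:,1],[5,50,95]).round(0))
for a in ([t[0],t[1],t[2]+14],[t[0],t[1],t[2]-113]): print('proj',proj(s,a).round(1))
E
python3 tilt.py s3
```

```text
[463.2 317.5 251.6] 12.69 [ 0.7 -0.7 -4.7] [ 0.03 -0.02  0.02]
615
131 3 x [447. 456. 457.] y [351. 351. 351.]
146 129 x [443. 446. 455.] y [292. 324. 352.]
161 44 x [444. 452. 458.] y [351. 352. 353.]
176 61 x [445. 450. 459.] y [304. 352. 353.]
191 323 x [446. 451. 460.] y [289. 327. 351.]
206 34 x [450. 453. 458.] y [317. 321. 323.]
221 9 x [450. 454. 457.] y [317. 321. 322.]
236 4 x [451. 453. 456.] y [318. 320. 322.]
266 8 x [450. 450. 451.] y [317. 318. 321.]
proj [236.4 267.5]
proj [239.4 309.9]
```

It hangs about 2° off vertical with its lower edge near z≈138. Gripping firmly.

Call:
{"op": "move_arm", "data": {
  "linear": [
    [0,0,0],
    [0,0,0],
    [0,0,0],
    [0,0,0],
    [0,0,0]
  ],
  "twist": [
    [0,0,0],
    [0,0,0],
    [0,0,0],
    [0,0,0],
    [0,0,0]
  ],
  "hand": [-1,-1,-1,-1,-1],
  "force": 100
}}

```text
time: 6.92
tool_pos: [463.2, 317.5, 251.6]
tcp_rot: [-89.9, 0.2, -90.2]
ft_force: [0.6, 0.1, -3.4]
finger_gap: 9.9
```

```bash
python3 tilt.py s4 new; python3 -c "
from h import *
from bench import r
go([520,50,251],-98,r.sense())"
```

```text
[463.2 317.5 251.6] 10.16 [-0.4 -0.1 -3.9] [-0.01  0.03 -0.02]
593
131 5 x [448. 454. 460.] y [351. 351. 352.]
146 111 x [447. 449. 459.] y [290. 324. 352.]
161 46 x [447. 454. 461.] y [351. 352. 353.]
176 62 x [447. 453. 462.] y [323. 352. 353.]
191 313 x [448. 453. 462.] y [289. 328. 351.]
206 35 x [452. 455. 460.] y [319. 321. 323.]
221 11 x [452. 456. 459.] y [317. 321. 322.]
236 3 x [455. 456. 458.] y [321. 322. 323.]
266 7 x [449. 450. 451.] y [317. 320. 322.]
proj [236.4 267.5]
proj [239.4 309.9]
lin [0.8909, -0.0005, 0.1925] twist [-0.0007, 0.0867, -0.002]
```

Call:
{"op": "move_arm", "data": {
  "linear": [
    [0.03,0,0.01],
    [0.1,0,0.02],
    [0.19,0,0.04],
    [0.29,0,0.06],
    [0.39,0,0.08],
    [0.49,0,0.11],
    [0.59,0,0.13],
    [0.69,0,0.15],
    [0.78,0,0.17],
    [0.85,0,0.19],
    [0.89,0,0.19],
    [0.89,0,0.19]
  ],
  "twist": [
    [0,0.01,0],
    [0,0.02,0],
    [0,0.03,0],
    [0,0.04,0],
    [0,0.05,0],
    [0,0.06,0],
    [0,0.07,0],
    [0,0.08,0],
    [0,0.087,0],
    [0,0.087,0],
    [0,0.087,0],
    [0,0.087,0]
  ],
  "hand": [-1,-1,-1,-1,-1,-1,-1,-1,-1,-1,-1,-1]
}}

```text
time: 7.97
tool_pos: [519.3, 47.4, 250.8]
tcp_rot: [-90.0, 0.1, -98.2]
ft_force: [0.0, 0.7, -4.7]
finger_gap: 10.1
```

```bash
python3 -c "
from h import *
from bench import r
go([534,-205,251],-106.4,r.sense())"
```

```text
lin [0.8256, -0.0022, 0.1691] twist [-0.0004, 0.0908, -0.0014]
```

Call:
{"op": "move_arm", "data": {
  "linear": [
    [0.03,0,0.01],
    [0.1,0,0.02],
    [0.19,0,0.04],
    [0.29,0,0.06],
    [0.39,0,0.08],
    [0.49,0,0.1],
    [0.59,0,0.12],
    [0.68,0,0.14],
    [0.75,0,0.155],
    [0.8,0,0.165],
    [0.825,0,0.17],
    [0.825,0,0.17]
  ],
  "twist": [
    [0,0.01,0],
    [0,0.02,0],
    [0,0.03,0],
    [0,0.04,0],
    [0,0.05,0],
    [0,0.06,0],
    [0,0.07,0],
    [0,0.08,0],
    [0,0.09,0],
    [0,0.09,0],
    [0,0.09,0],
    [0,0.09,0]
  ],
  "hand": [-1,-1,-1,-1,-1,-1,-1,-1,-1,-1,-1,-1]
}}

```text
time: 8.97
tool_pos: [534.2, -205.7, 250.1]
tcp_rot: [-90.0, 0.1, -106.4]
ft_force: [-0.0, 0.1, -3.6]
finger_gap: 10.7
```

```bash
python3 look.py s5
python3 - <<'E'
from h import *
from bench import r
st=r.sense();s=load('s5');X=cloud(s);h=cv2.cvtColor(s['frame'],cv2.COLOR_RGB2HSV)
c=np.array([527.2,-204.5]);a=np.radians(-16.5);M=np.array([[np.cos(a),np.sin(a)],[-np.sin(a),np.cos(a)]])
Q=X.copy();Q[...,:2]=(X[...,:2]-c)@M.T
print('tcp in rack',M@(st['tool_pos'][:2]-c),st['tool_pos'][2],st['tcp_rot'])
near=(abs(Q[...,0])<60)&(abs(Q[...,1])<75)
for z in range(95,275,15):
    q=Q[near&(abs(Q[...,2]-z)<7.5)]
    m=cv2.inRange(h,(12,100,50),(32,255,255))>0
    b=Q[near&m&(abs(Q[...,2]-z)<7.5)]
    if len(b):print(z,len(q),len(b),'x',np.percentile(b[:,0],[5,50,95]).round(0),'y',np.percentile(b[:,1],[5,50,95]).round(0))
k=near&(abs(Q[...,2]-72)<4);print('rim',cv2.minAreaRect(X[k][:,:2].astype(np.float32)))
E
```

```text
[ 534.2 -205.7  250.1] [-9.000e+01  1.000e-01 -1.064e+02] 10.67 [-0.   0.1 -3.6] [ 0.02 -0.03 -0.  ]
[240.34495554  66.58858279]
crop origin 160 6 x4.5
tcp in rack [6.84682748 1.96182037] 250.20315131394594 [ -89.99434084    0.15953969 -106.34093085]
140 97 69 x [-10.  -7.   3.] y [-29.  11.  35.]
155 102 36 x [-9. -4.  4.] y [-29.  33.  36.]
170 77 39 x [-9. -2.  5.] y [25. 33. 36.]
185 150 131 x [-9. -4.  5.] y [-32.   6.  34.]
200 29 26 x [-6. -3.  3.] y [-3.  4.  7.]
215 23 18 x [-4. -2.  1.] y [1. 3. 4.]
230 21 16 x [-4. -2.  2.] y [0. 4. 6.]
260 70 5 x [-7. -6. -6.] y [-0.  5.  6.]
rim ((527.1908569335938, -203.60511779785156), (124.55774688720703, 77.35269927978516), 73.94515228271484)
```

View pics/s5.png

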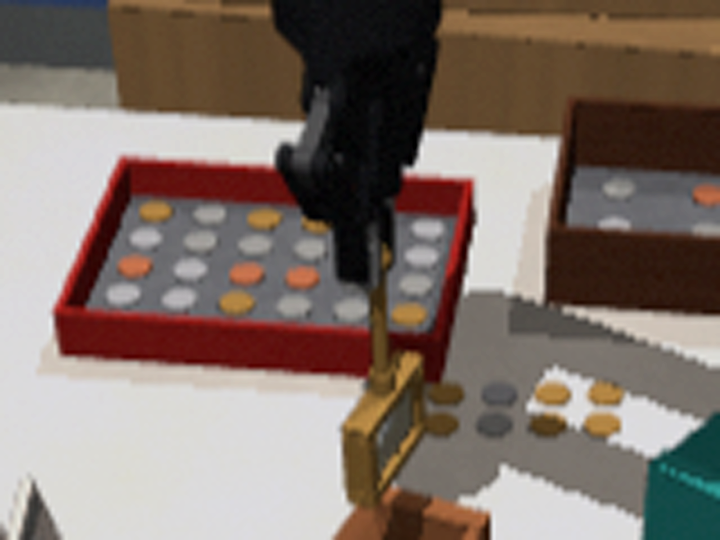

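The lens is above the brown stand and aligned with it. Its foot is about (-2.5,+3) mm off centre in the rack frame. Correcting and lowering.

Call:
{"op": "move_arm", "data": {
  "linear": [
    [0.007,0.02,0.007],
    [0.007,0.05,0.007],
    [0.007,0.09,0.007],
    [0.007,0.13,0.007],
    [0.007,0.17,0.007],
    [0.007,0.21,0.007],
    [0.007,0.25,0.007],
    [0.007,0.28,0.007],
    [0.007,0.31,0.007],
    [0.007,0.34,0.007],
    [0.007,0.34,0.007]
  ],
  "twist": [
    [0,0,0],
    [0,0,0],
    [0,0,0],
    [0,0,0],
    [0,0,0],
    [0,0,0],
    [0,0,0],
    [0,0,0],
    [0,0,0],
    [0,0,0],
    [0,0,0]
  ],
  "hand": [-1,-1,-1,-1,-1,-1,-1,-1,-1,-1,-1]
}}

```text
time: 9.93
tool_pos: [534.7, -206.4, 145.7]
tcp_rot: [-90.2, 0.2, -106.3]
ft_force: [-0.8, -0.5, -4.9]
finger_gap: 10.5
```

Call:
{"op": "move_arm", "data": {
  "linear": [
    [0,0.01,0],
    [0,0.02,0],
    [0,0.03,0],
    [0,0.04,0],
    [0,0.045,0],
    [0,0.045,0]
  ],
  "twist": [
    [0,0,0],
    [0,0,0],
    [0,0,0],
    [0,0,0],
    [0,0,0],
    [0,0,0]
  ],
  "hand": [-1,-1,-1,-1,-1,-1]
}}

```text
time: 10.43
tool_pos: [534.6, -206.3, 131.9]
tcp_rot: [-90.2, 0.2, -106.3]
ft_force: [-0.5, 0.8, -4.1]
finger_gap: 10.3
```

Call:
{"op": "move_arm", "data": {
  "linear": [
    [0,0.007,0],
    [0,0.013,0],
    [0,0.02,0],
    [0,0.02,0],
    [0,0.02,0]
  ],
  "twist": [
    [0,0,0],
    [0,0,0],
    [0,0,0],
    [0,0,0],
    [0,0,0]
  ],
  "hand": [-1,-1,-1,-1,-1]
}}

```text
time: 10.85
tool_pos: [535.0, -206.8, 126.6]
tcp_rot: [-90.1, 0.2, -106.4]
ft_force: [-1.2, -1.2, 1.8]
finger_gap: 10.2
```

Call:
{"op": "move_arm", "data": {
  "linear": [
    [0,0.004,0],
    [0,0.007,0],
    [0,0.007,0],
    [0,0.007,0]
  ],
  "twist": [
    [0,0,0],
    [0,0,0],
    [0,0,0],
    [0,0,0]
  ],
  "hand": [-1,-1,-1,-1]
}}

```text
time: 11.18
tool_pos: [536.2, -207.6, 126.4]
tcp_rot: [-89.9, 0.1, -106.4]
ft_force: [-0.8, -0.6, 7.4]
finger_gap: 10.4
```

```bash
python3 look.py s6
python3 - <<'E'
from h import *
c=np.array([527.2,-204.5]);a=np.radians(-16.5);M=np.array([[np.cos(a),np.sin(a)],[-np.sin(a),np.cos(a)]])
for n in('s5','s6'):
    s=load(n);X=cloud(s);h=cv2.cvtColor(s['frame'],cv2.COLOR_RGB2HSV)
    Q=X.copy();Q[...,:2]=(X[...,:2]-c)@M.T
    m=(cv2.inRange(h,(14,100,50),(32,255,255))>0)&(abs(Q[...,0])<14)&(abs(Q[...,1])<40)&(Q[...,2]>30)
    for z in range(40,270,6):
        b=Q[m&(abs(Q[...,2]-z)<3)]
        if len(b):print(n,z,len(b),'x',np.percentile(b[:,0],[5,50,95]).round(0),'y',np.percentile(b[:,1],[5,50,95]).round(0))
E
```

```text
[ 536.2 -207.6  126.4] [-8.990e+01  1.000e-01 -1.064e+02] 10.36 [-0.8 -0.6  7.4] [-0.23  0.27  0.03]
[241.25936706 110.99226019]
crop origin 161 50 x4.5
s5 136 14 x [-10.  -7.   4.] y [-32.  31.  34.]
s5 142 50 x [-10.  -7.   1.] y [-28.   7.  35.]
s5 148 15 x [-10.  -6.   4.] y [-30.  33.  35.]
s5 154 14 x [-8. -4.  2.] y [-30.  33.  35.]
s5 160 12 x [-8. -1.  4.] y [ 4. 34. 36.]
s5 166 19 x [-10.  -2.   5.] y [29. 34. 36.]
s5 172 13 x [-9. -4.  4.] y [ 2. 33. 35.]
s5 178 17 x [-8. -5.  5.] y [-31.  33.  35.]
s5 184 108 x [-9. -4.  5.] y [-33.   7.  33.]
s5 190 13 x [-6. -4.  3.] y [-19.   3.   6.]
s5 196 15 x [-6. -4.  3.] y [-4.  5.  8.]
s5 202 8 x [-4. -2.  1.] y [0. 3. 5.]
s5 208 8 x [-4. -2.  1.] y [1. 3. 4.]
s5 214 6 x [-3. -1.  1.] y [1. 2. 4.]
s5 220 7 x [-4. -2.  0.] y [1. 3. 4.]
s5 226 9 x [-4. -2.  2.] y [-0.  4.  5.]
s5 232 6 x [-4. -3. -0.] y [1. 3. 6.]
s5 238 1 x [-1. -1. -1.] y [5. 5. 5.]
s5 262 3 x [-7. -6. -6.] y [-0.  5.  6.]
s5 268 3 x [-7. -6. -6.] y [2. 2. 5.]
s6 40 4 x [-8. -6. -3.] y [-29. -24.   8.]
s6 46 4 x [-13.  -8.  -7.] y [-35. -31. -24.]
s6 52 3 x [-8. -8. -7.] y [-37. -30. -28.]
s6 58 51 x [-8. -3.  7.] y [-33.  10.  27.]
s6 64 53 x [-8. -3.  4.] y [-29.   1.  29.]
s6 70 12 x [-5. -0.  6.] y [-2.  3.  7.]
s6 76 11 x [-4. -2.  3.] y [-1.  3.  6.]
s6 82 6 x [-3. -1.  3.] y [1. 2. 3.]
s6 88 4 x [-3. -1.  2.] y [-1.  1.  2.]
s6 94 5 x [-3. -1.  3.] y [0. 3. 3.]
s6 100 6 x [-3. -1.  1.] y [-0.  3.  4.]
s6 106 5 x [-3. -0.  1.] y [0. 3. 4.]
s6 112 1 x [-2. -2. -2.] y [4. 4. 4.]
s6 118 1 x [-1. -1. -1.] y [2. 2. 2.]
s6 124 1 x [-1. -1. -1.] y [2. 2. 2.]
s6 136 2 x [-4. -4. -3.] y [-0.  0.  1.]
s6 142 2 x [-4. -4. -4.] y [0. 1. 1.]
```

View pics/s6.png

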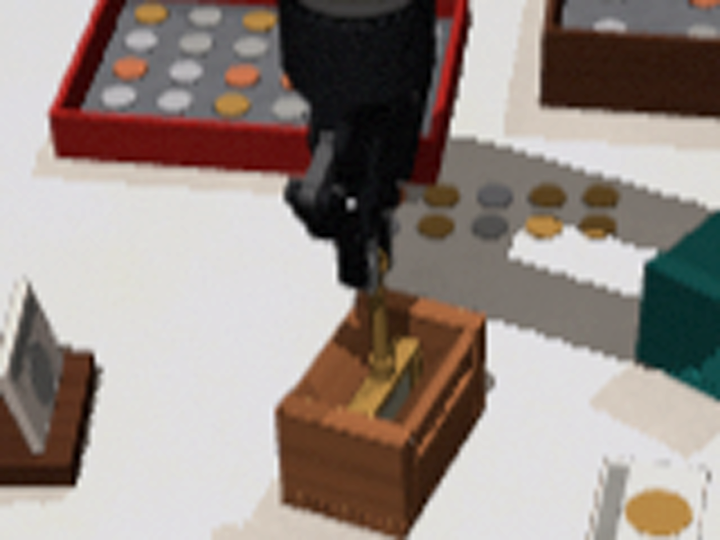

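The frame's top edge is at z≈60, 50 mm above a 10 mm floor, and the force has turned to +7 N. The lens is seated in the slot. Releasing.

Call:
{"op": "move_arm", "data": {
  "linear": [
    [0,0,0],
    [0,0,0],
    [0,0,0],
    [0,0,0],
    [0,0,0],
    [0,0,0],
    [0,0,0]
  ],
  "twist": [
    [0,0,0],
    [0,0,0],
    [0,0,0],
    [0,0,0],
    [0,0,0],
    [0,0,0],
    [0,0,0]
  ],
  "hand": [-0.7,-0.65,-0.6,-0.4,-0.1,0.1,0.1]
}}

```text
time: 11.82
tool_pos: [536.3, -207.6, 126.5]
tcp_rot: [-89.9, 0.1, -106.4]
ft_force: [0.6, -0.0, 0.4]
finger_gap: 47.0
```

Call:
{"op": "move_arm", "data": {
  "linear": [
    [0,-0.02,0],
    [0,-0.06,0],
    [0,-0.12,0],
    [0,-0.2,0],
    [0,-0.3,0],
    [0,-0.4,0],
    [0,-0.5,0],
    [0,-0.5,0],
    [0,-0.5,0]
  ],
  "twist": [
    [0,0,0],
    [0,0,0],
    [0,0,0],
    [0,0,0],
    [0,0,0],
    [0,0,0],
    [0,0,0],
    [0,0,0],
    [0,0,0]
  ],
  "hand": [0.1,0.1,0.1,0.1,0.1,0.1,0.1,0.1,0.1]
}}

```text
time: 12.57
tool_pos: [537.4, -208.5, 280.8]
tcp_rot: [-89.5, 0.0, -106.4]
ft_force: [0.3, 0.0, -0.3]
finger_gap: 47.0
```

Run:
```python
from h import *
from bench import r
st=r.sense();print(st['tool_pos'],st['finger_gap'],st['ft_force'])
c=np.array([527.2,-204.5]);a=np.radians(-16.5);M=np.array([[np.cos(a),np.sin(a)],[-np.sin(a),np.cos(a)]])
s=r.snapshot('side');X=cloud(s);h=cv2.cvtColor(s['frame'],cv2.COLOR_RGB2HSV)
Q=X.copy();Q[...,:2]=(X[...,:2]-c)@M.T
m=(cv2.inRange(h,(14,100,50),(32,255,255))>0)&(abs(Q[...,0])<40)&(abs(Q[...,1])<40)&(Q[...,2]>54)
for z in range(58,160,10):
    b=Q[m&(abs(Q[...,2]-z)<5)]
    if len(b):print(z,len(b),'x',np.percentile(b[:,0],[5,50,95]).round(0),'y',np.percentile(b[:,1],[5,50,95]).round(0))
cv2.imwrite('pics/s7.png',cv2.convertScaleAbs(cv2.resize(s['frame'][60:180,160:320,::-1],(720,540),interpolation=2),alpha=1.5))
```

```text
[ 537.40550854 -208.47149     280.77601466] 46.99348484056694 [ 0.25291325  0.04570838 -0.30580025]
58 91 x [-6. -0.  8.] y [-32.   7.  29.]
68 21 x [-6.  0.  6.] y [-26.   3.   6.]
78 18 x [-3.  1.  5.] y [-3.  1.  3.]
88 11 x [-3.  0.  6.] y [-1.  2.  4.]
98 8 x [-1.  2.  6.] y [-1.  1.  3.]
108 12 x [-2.  1.  4.] y [-2.  2.  4.]
118 15 x [-3.  1.  4.] y [-2.  2.  3.]
128 5 x [-1. -0.  3.] y [0. 2. 5.]
138 19 x [-5. -1.  5.] y [-2.  3.  5.]
148 7 x [-4. -0.  3.] y [0. 4. 7.]
```

View pics/s7.png

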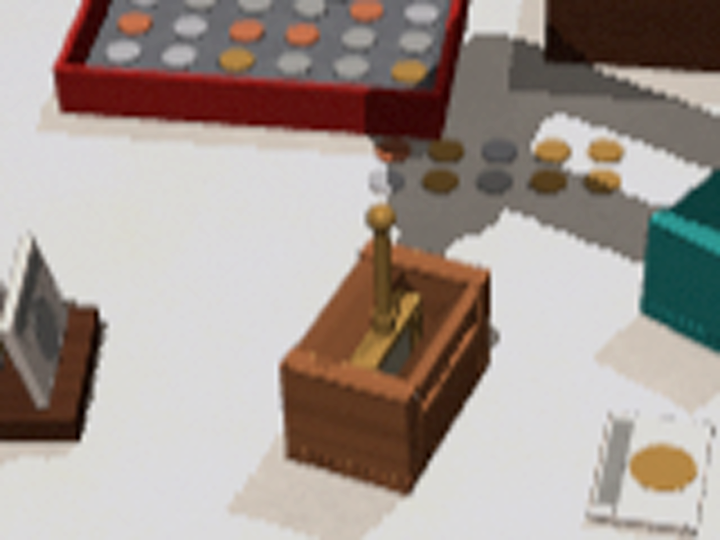

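It stands upright in the slot, with the knob at crop (381,216) straight above the frame. It's centred to within 2–3 mm, and the gripper is clear of it. Handing in.

```bash
python3 -c "
from bench import r
print(r.hand_in(), r.sense()['time'])"
```

```text
the job is handed in; nothing more can be done
the job is handed in; nothing more can be done
```

The rectangular magnifier is standing lens-down in the brown wooden stand's slot, released, and I've handed the job in. The robot clock read about 12.6 s of the 48 s allowed. The hand-in reports no verdict, so what follows is from my own readings.

**What I did:** I pinched the magnifier by its ball knob at 100 N and lifted it clear. Lowering the grip force alone did not ease the fingers. I opened them to about 12.7 mm instead, and it swung down to hang about 2° off vertical. I gripped it firmly again, carried it to the stand and lowered it. I let go only when the wrist force turned to about +7 N upward and the frame's top edge read z ≈ 60 mm, which puts the lower edge on the 10 mm floor.

**Last checks:**
- **Magnifier:** after release it stood upright to within a few degrees and was centred to within about 2–3 mm.
- **Gripper:** it was open and about 130 mm above the knob, with the wrist force near zero.
- **Round magnifier:** the arm never came near it. It looked unmoved in the pictures up to the swing, but I did not measure it again at the end.

The two cameras disagreed by up to about 4 mm on the knob's position. That was small enough for the grip and the slot.

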